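Put the file away in the drawer

TASK

Pull the file (the tallest of the three wooden-handled tools) up out of the tool block, lay it down flat in the open drawer of the low wooden unit without dropping it from a height, let go, then push the drawer fully shut. Leave the other two tools standing in the block and do not push the other things on the bench about or knock them over.

Things in the scene. Friction and masses are not known exactly. Their poses are not given: they have to be found in the camera images.
- block: Fixed wooden tool block, 75 (x) x 230 (y) x 95 mm high, with a row of three upright 22 mm square wells, 88 mm deep, at y = -75, 0 and +75 mm in its frame; one hand tool stands in each, in any order. Origin: centre of the underside, z up.
- file: File, 187 mm long, 100 g. Round light-wood handle (25 mm thick low, 29 mm from z = 45 to 80, 22 mm at the top) from z = 10 to 107 mm; steel ferrule 33 mm across, z = 0 to 10; steel blade 15 (x) x 6 (y) mm down to z = -80. Origin: on the axis, ferrule's underside, which rests on the block's top. z: from blade to handle end, up at the start. Tallest of the three: it ends 202 mm above the bench.
- file_end (a point): Handle end of the file, on its axis, 107 mm from its origin.
- file_tip (a point): Blade tip of the file, on its axis, 80 mm from its origin.
- awl: An awl standing in the block: short light-wood mushroom handle, 42 mm across, ending 60 mm above the block's top; ferrule 33 mm; thin round spike below. Origin at the ferrule's underside, z along the tool to the handle. To be left.
- driver: A stubby screwdriver standing in the block: square light-wood handle 22 x 22 mm, ending 60 mm above the block's top; ferrule 33 mm; thin round shank below. Origin at the ferrule's underside, z along the tool to the handle. To be left.
- unit: Fixed low wooden drawer unit, 260 deep (x) x 300 wide (y) x 95 mm high, with one drawer that opens towards -x of its frame. Origin: centre of the underside; the closed front is at x = -130 mm. A round tin, 72 mm across and 45 mm high, is stuck on the middle of its top.
- unit_drawer0 (a joint): How far the drawer is open, in m: 0 is fully shut. It starts open by 0.13 to 0.16 and slides with light friction.
- unit_drawer0_handle (a point): Centre of the steel bar handle of the drawer (bar along y of the unit, 35 mm out from the drawer's front). It moves with the drawer.
- drawer_floor (a point): Centre of the inner floor of the drawer, 22 mm above the bench; it moves with the drawer; axes as the unit's. The inside is 215 (x) x 258 (y) mm, the walls rise 51 mm above the floor, the front panel 60 mm. With the drawer open by d the part from x = -107 mm to about d - 107 mm is uncovered.
- meter: Hand-held meter with an orange case, 150 x 80 x 42 mm, lying on the bench. Origin: underside. A bystander.
- pliers: Pliers lying on the bench, about 170 mm long, 16 mm high, the handles to -x. Origin: at the joint, on the bench. A bystander.
- tape: Roll of tape lying flat, 90 mm across, 25 mm high. Origin: underside. A bystander.
- glue: Closed bottle, 54 mm across, 130 mm high, standing. Origin: underside. A bystander.
- mug: Mug, 80 mm across, 90 mm high, standing. Origin: underside. A bystander.
Things that resemble listed ones, but are neither listed nor needed, are in the scene too. What is shaped like the file but pink or purple is not meant. Leave any yellow look-alike of the driver alone.

How it is judged:
On the way, in this order (a step that is already met when the one before it is completed fails the run):
1. the file has been pulled up out of the block: its blade tip is above the block's top (z of file_tip in the frame of block above 0.098 m), for 0.1 s.
2. the file lies flat inside the drawer, let go, at rest, the drawer still open by more than 60 mm (x of file_end in the frame of drawer_floor between -0.11 and 0.11 m and y of file_end in the frame of drawer_floor between -0.132 and 0.132 m and z of file_end in the frame of drawer_floor between -0.005 and 0.045 m and x of file_tip in the frame of drawer_floor between -0.11 and 0.11 m and y of file_tip in the frame of drawer_floor between -0.132 and 0.132 m and z of file_tip in the frame of drawer_floor between -0.005 and 0.045 m and angle between file's own z axis and vertical between 1.25 and 1.89 rad and contact force between the fingers and file below 0.1 N and linear speed of file below 0.05 m/s and value of joint unit_drawer0 above 0.06 m), for 0.2 s.
At the end, for the whole second after the job is handed in: The drawer is shut to within 8 mm; the file lies flat (its axis within about 18 degrees of level) and at rest wholly inside it, released; the awl and the screwdriver still stand in the block (x of file_end in the frame of drawer_floor between -0.11 and 0.11 m and y of file_end in the frame of drawer_floor between -0.132 and 0.132 m and z of file_end in the frame of drawer_floor between -0.005 and 0.045 m and x of file_tip in the frame of drawer_floor between -0.11 and 0.11 m and y of file_tip in the frame of drawer_floor between -0.132 and 0.132 m and z of file_tip in the frame of drawer_floor between -0.005 and 0.045 m and angle between file's own z axis and vertical between 1.25 and 1.89 rad and value of joint unit_drawer0 below 0.008 m and linear speed of file below 0.03 m/s and contact force between the fingers and file below 0.1 N and angle between each of awl, driver's own z axis and vertical below 0.2 rad and z of awl in the frame of block between 0.085 and 0.105 m and z of driver in the frame of block between 0.085 and 0.105 m); the robot touches nothing.
It fails at once if the awl or the screwdriver is pulled out of the block or tipped (raised by more than 20 mm or tilted by more than 0.4 rad) (z of any of awl, driver in the frame of block above 0.115 m or angle between any of awl, driver's own z axis and vertical above 0.4 rad).
It fails at once if a bystander (meter, pliers, tape, glue bottle, mug) is moved by more than 30 mm or knocked over (distance of any of meter, pliers, tape, glue, mug from where it was at the start of the episode above 0.03 m or angle between any of meter, pliers, tape, glue, mug's own z axis and vertical above 0.5 rad).
It fails at once if the file is dropped from a height or thrown: it moves faster than 1.4 m/s while the fingers do not hold it (linear speed of file above 1.4 m/s and contact force between the fingers and file below 0.1 N).
It also fails if it takes over 54 s, if anything falls off the work surface, if the arm or the gripper's body presses on something with over 40 N, if the wrist force passes 120 N, or if a joint passes its speed limit or range.

ROBOT

A 6-joint arm with a two-finger parallel gripper is mounted at the origin on the work surface. World frame = base frame: x ahead of the robot, y to its left, z up, the work surface at z = 0. Lengths are in m, angles in rad, forces in N, time in s.
With the tool pointing down it reaches from about 0.375 to 0.9 m from the base axis. Payload 3.1 kg.
Tool frame: the origin (TCP) lies between the finger pads; the fingertips stand 8 mm ahead of it and the grasp point (between the pads) lies 11 mm behind it; z points along the fingers, y is the line along which they close (so a half turn about z gives the same grasp; the last joint's range is limited). The gripper opens to 87 mm and grips with 3 to 60 N. Pads are 19 mm wide; open, the fingers measure 117 mm over their backs; the gripper's body (75 mm by 190 mm) begins 51 mm behind the grasp point.
Start: joints at [1.139, 0.527, 1.433, -0, 1.181, -0.178], TCP at [0.157, 0.605, 0.231] pointing down, gripper open.
Joint ranges: [-3.08, 3.08], [-0.75, 2.2], [0.22, 2.44], [-1.43, 4.57], [0, 2.65], [-2.85, 2.85]. Speed limits (rad/s): [2.79, 2.79, 3.14, 3.14, 3.14, 3.14].

INTERFACE

Orientations are given as a unit quaternion [x, y, z, w].
In Python, from rig import robot gives the robot as it stands.
- The arm moves only by the tool move_arm, never from a script. Its argument "motion" is text: rows parted by semicolons, each of 5 numbers parted by spaces: the opening, from -1 (shut) to 1 (fully open), then the shift along the tool's x, y, z normalised to -1 to 1, where 1 is 0.2 m, then the turn about the tool's z normalised to -1 to 1, where 1 is pi rad. A call has 1 to 12 rows; each row is the pose to reach, as a shift and turn from the pose commanded when the call began, along the tool's axes at that moment, turning the shorter way round; what a row does not reach only later rows make up. A row lasts 1/12 s, in which the tool goes at most 41.7 mm and 7.16 degrees, less where a joint would pass 70% of its speed; a pose out of reach is approached as far as the arm can. A call with a number of a shift or a turn outside -1 to 1 is refused whole. A call with a gripper value outside its range is refused whole. The fingers move at their own pace and stop on an object; "newtons" is the grip in N (left out, the last holds). Time passes only in rows, so rows that repeat a pose let the fingers close. It gives the time, the measured TCP pose, the force, the opening and the grip force at its end, in the units of the state.
- robot.get_obs(): the state, without advancing time (a new reading comes with each control period).
- robot.camera(name): name is "side" or "top"; returns (picture, depth): 400x640x3 uint8, red, green, blue; 400x640 float32, m along the optical axis (not along the pixel's ray), 0 where there is no reading.
- robot.camera_model(name): a dict with "mtx" (3x3 intrinsics, pixels), "D" ([k1, k2, p1, p2, k3] as OpenCV has them; the pictures are not rectified), "position" and "attitude" of the camera in the world. Camera axes: x right, y down, z forward; pixel columns grow to the right and rows downward; lengths in m; the calibration is good to about 2 mm. A picture is of the moment at which its call begins. camera_model takes no time and is no camera call.
- robot.hand_in(): hands the job in; it is judged then, once.
The state is a dict: "time": time; "q": joint angles; "joint_velocities": joint speeds; "joint_torque": joint torques, N m; "position": TCP position; "tool_rot": TCP orientation; "ft_force": force on the tool from outside, world axes, zero at the start; "moment": the same for the moment, N m; "grip_width": finger opening in m; "grip_force": force on a finger pad.
Only numpy, scipy, OpenCV 4.12 (cv2) and the standard library are available. Lean on these libraries where they do the work, as an engineer would, in place of code of your own. Each camera call takes 0.05 s, during which the arm holds its last target. There are 200 camera calls.

## Working session

There is one attempt and no reset: what is moved stays moved. The work goes in short steps, Python scripts to look and compute and a tool call to move; the robot and the scene stay as the last step left them, time stands still between calls to the robot, and variables do not carry over. Pictures are saved under pics/ and viewed, at most 10 in all, crops included, and the job is handed in when it is done.

Besides the shell and the picture viewer there is one more tool, called as name(argument=value, ...), one argument or row to a line, values as JSON. move_arm: Moves the arm, as the interface text tells. Its arguments: {"type":"object","properties":{"motion":{"type":"string"},"newtons":{"type":"number"}},"required":["motion"]}

```bash
mkdir -p pics; cat > h.py <<'E'
import numpy as np, cv2
from scipy.spatial.transform import Rotation as R
from rig import robot
def world(name, uv, depth):
    m=robot.camera_model(name); K=np.array(m["mtx"]);D=np.array(m["D"])
    uv=np.asarray(uv,float).reshape(-1,1,2)
    n=cv2.undistortPoints(uv,K,D).reshape(-1,2)
    r=np.c_[n,np.ones(len(n))]*np.asarray(depth).reshape(-1,1)
    a=np.array(m["attitude"]); Rm=R.from_quat(a).as_matrix() if a.size==4 else a.reshape(3,3)
    return r@Rm.T+np.array(m["position"])
def cloud(name,d):
    v,u=np.mgrid[0:400,0:640]
    return world(name,np.stack([u,v],-1).reshape(-1,2),d.reshape(-1)).reshape(400,640,3)
E
python3 - <<'E'
from h import *
for n in("side","top"):
    p,d=robot.camera(n); cv2.imwrite(f"pics/{n}0.png",p[...,::-1]); np.savez(f"{n}0.npz",p=p,d=d)
    print(robot.camera_model(n)); print((d==0).mean())
print(robot.get_obs())
E
```

```text
{'mtx': array([[365.40795339,   0.        , 323.39969365],
       [  0.        , 365.40795339, 198.54308291],
       [  0.        ,   0.        ,   1.        ]]), 'D': array([-0.05531422,  0.        ,  0.        ,  0.        ,  0.        ]), 'position': array([0.41779747, 0.95890082, 0.76768897]), 'attitude': array([-0.04050647,  0.87694003, -0.4775385 ,  0.03594996])}
0.00396875
{'mtx': array([[478.68441392,   0.        , 310.72181773],
       [  0.        , 478.68441392, 202.52035558],
       [  0.        ,   0.        ,   1.        ]]), 'D': array([-0.11695053,  0.        ,  0.        ,  0.        ,  0.        ]), 'position': array([0.29022153, 0.04165897, 1.32894184]), 'attitude': array([ 0.71373341, -0.69329675,  0.07348396, -0.06726324])}
0.003890625
{'time': 0.1, 'q': array([ 1.13844581e+00,  5.28390915e-01,  1.43379580e+00, -1.09433585e-05,
        1.18139281e+00, -1.78493643e-01]), 'joint_velocities': array([ 0.00095279, -0.00343066, -0.00257479, -0.0006667 , -0.00042262,
       -0.00223027]), 'joint_torque': array([ 1.80481161e-04, -4.40987027e+01, -1.77149963e+01,  6.34567696e-02,
        5.34392288e-02, -3.36682626e-05]), 'position': array([0.15665362, 0.60437264, 0.22965171]), 'tool_rot': array([ 1.26585761e-01,  9.91955169e-01, -9.48982228e-04, -2.93896432e-04]), 'ft_force': array([ 0.5422199 , -0.65522184, -0.54571621]), 'moment': array([ 0.01299589, -0.02402137, -0.05482958]), 'grip_force': 0.0, 'grip_width': 0.0867671337197044}
```

View pics/side0.png

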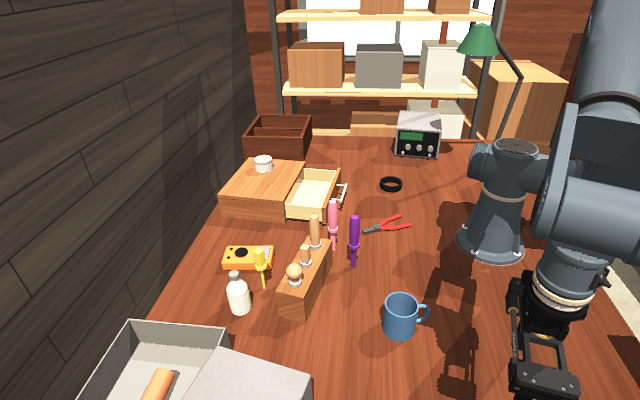

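View pics/top0.png

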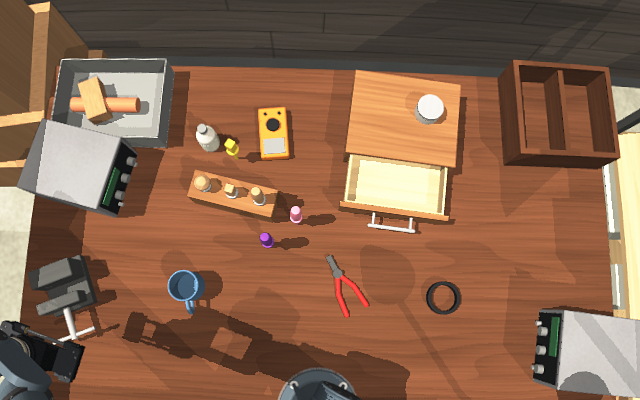

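The side view shows the block near (305,275): awl at (294,272), driver at (306,253), and the file, tallest, at (315,230). The pink and purple decoys are at (333,215) and (354,235). The top view shows the file at (257,195), driver (231,190), awl (202,183), the open drawer around (398,185) and its handle bar at (391,226).

```bash
cat > m.py <<'E'
from h import *
S=np.load("side0.npz");T=np.load("top0.npz")
C={"side":cloud("side",S["d"]),"top":cloud("top",T["d"])}
P={"side":S["p"],"top":T["p"]}
def box(n,u0,u1,v0,v1):
    m=np.zeros((400,640),bool); m[v0:v1,u0:u1]=True; return m
E
python3 - <<'E'
from m import *
np.set_printoptions(precision=4,suppress=True)
def rep(l,p): print(l,len(p),"med",np.median(p,0),"lo",np.percentile(p,2,axis=0),"hi",np.percentile(p,98,axis=0))
hsv={n:cv2.cvtColor(P[n],cv2.COLOR_RGB2HSV) for n in P}
t=C["top"];s=C["side"]
for l,b in dict(file=(240,275,175,212),driver=(222,240,178,200),awl=(190,214,170,195),pink=(285,306,200,225),purple=(255,276,228,252)).items():
    p=t[box("top",*b)]; p=p[(p[:,2]>.13)]; rep("top "+l,p)
for l,b in dict(file=(306,322,210,250),pink=(326,340,196,235)).items():
    p=s[box("side",*b)]; p=p[p[:,2]>.10]; 
    rep("side "+l,p)
    for a in np.arange(.1,.21,.015):
        q=p[(p[:,2]>=a)&(p[:,2]<a+.015)]
        if len(q): print(a.round(3),len(q),q.mean(0),np.ptp(q,axis=0))
# block top
p=t[box("top",180,290,165,225)]; q=p[(p[:,2]>.085)&(p[:,2]<.105)]
r=cv2.minAreaRect((q[:,:2]*1000).astype(np.float32)); print("block",r,np.median(q[:,2]))
# unit top
p=t[box("top",335,470,65,175)]; q=p[(p[:,2]>.085)&(p[:,2]<.105)]
r=cv2.minAreaRect((q[:,:2]*1000).astype(np.float32)); print("unit",r,np.median(q[:,2])); print(cv2.boxPoints(r))
p=s[box("side",215,310,150,225)]; q=p[(p[:,2]>.085)&(p[:,2]<.105)]
r=cv2.minAreaRect((q[:,:2]*1000).astype(np.float32)); print("unit side",r,np.median(q[:,2])); print(cv2.boxPoints(r))
# drawer floor & handle & front
for v in range(150,240,6): print(v,t[v,395], hsv["top"][v,395])
for v in (185,): print([ (u,t[v,u].round(3)) for u in range(335,465,6)])
p=t[box("top",365,420,208,236)];h=hsv["top"][box("top",365,420,208,236)]; q=p[(h[:,1]<60)&(h[:,2]>150)]; rep("handle top",q[q[:,2]>.02])
p=s[box("side",325,352,178,212)];h=hsv["side"][box("side",325,352,178,212)]; q=p[(h[:,1]<60)&(h[:,2]>150)]; rep("handle side",q[q[:,2]>.01])
E
```

```text
top file 156 med [0.5363 0.1676 0.1939] lo [0.2902 0.0417 0.1341] hi [0.5523 0.1804 1.3289]
top driver 91 med [0.5578 0.2413 0.1546] lo [0.5479 0.2316 0.1329] hi [0.5697 0.2517 0.1616]
top awl 218 med [0.5723 0.3126 0.1498] lo [0.5549 0.2948 0.1359] hi [0.5931 0.3341 0.1595]
top pink 131 med [0.4963 0.0723 0.1837] lo [0.4086 0.0528 0.1345] hi [0.5108 0.085  0.6464]
top purple 129 med [0.4308 0.1422 0.1843] lo [0.4204 0.131  0.1364] hi [0.445  0.1568 0.1929]
side file 362 med [0.5406 0.1809 0.1559] lo [0.5278 0.1665 0.1035] hi [0.5548 0.2494 0.203 ]
0.1 53 [0.5406 0.1799 0.1066] [0.0299 0.0234 0.0141]
0.115 39 [0.5395 0.1801 0.1226] [0.025  0.0154 0.0143]
0.13 42 [0.5399 0.1808 0.1382] [0.0257 0.0137 0.0143]
0.145 65 [0.5435 0.2022 0.1533] [0.0279 0.0808 0.014 ]
0.16 49 [0.5402 0.1802 0.1675] [0.0275 0.0151 0.0149]
0.175 54 [0.5404 0.1793 0.1826] [0.027  0.0165 0.0144]
0.19 57 [0.5411 0.175  0.1986] [0.0214 0.0198 0.0134]
side pink 244 med [0.5    0.0828 0.1488] lo [0.4867 0.0684 0.1021] hi [0.5128 0.0881 0.1871]
0.1 34 [0.4998 0.0823 0.1069] [0.0248 0.0137 0.0135]
0.115 38 [0.4999 0.
[... 1868 characters left out ...]
.186,  0.021])), (395, array([ 0.612, -0.202,  0.023])), (401, array([ 0.612, -0.219,  0.023])), (407, array([ 0.613, -0.237,  0.021])), (413, array([ 0.614, -0.254,  0.021])), (419, array([ 0.614, -0.271,  0.025])), (425, array([ 0.615, -0.289,  0.021])), (431, array([ 0.615, -0.306,  0.023])), (437, array([ 0.616, -0.323,  0.023])), (443, array([ 0.605, -0.327,  0.069])), (449, array([ 0.621, -0.363,  0.005])), (455, array([ 0.624, -0.383, -0.003])), (461, array([ 0.623, -0.4  ,  0.002]))]
handle top 273 med [ 0.4872 -0.1943  0.0632] lo [ 0.4736 -0.2504  0.0567] hi [ 0.5367 -0.1226  0.0765]
handle side 160 med [ 0.5021 -0.1926  0.0611] lo [ 0.4748 -0.3141  0.0202] hi [0.5628 0.0805 0.1876]
```

```bash
cat >> h.py <<'E'
def go(x,y,z,yaw=None):
    o=robot.get_obs(); M=R.from_quat(o["tool_rot"]).as_matrix()
    s=M.T@(np.array([x,y,z])-o["position"])/.2; t=0
    c=np.degrees(np.arctan2(M[1,1],M[0,1]))
    if yaw is not None: t=-((yaw-c+90)%180-90)/180
    print("go",s.round(3),"turn",round(t,4),"yaw now",c.round(1),"pos",o["position"].round(4),"q",o["q"].round(2),"t",o["time"],"F",o["ft_force"].round(1),"w",round(o["grip_width"],4),round(o["grip_force"],1))
E
python3 - <<'E'
from m import *
np.set_printoptions(precision=4,suppress=True)
go(.541,.169,.26,-12.8)
# file axis: top view, end disc; side view columns per height -> fit visible circle
t=C["top"][box("top",240,275,175,212)]; t=t[(t[:,2]>.197)&(t[:,2]<.21)]; print(len(t),t.mean(0),(t.min(0)+t.max(0))/2,np.ptp(t,axis=0))
s=C["side"][box("side",306,322,210,250)]; s=s[(s[:,2]>.16)&(s[:,2]<.18)&(s[:,1]<.2)]
A=np.c_[2*s[:,:2],np.ones(len(s))]; print("circle",np.linalg.lstsq(A,(s[:,:2]**2).sum(1),rcond=None)[0][:2])
# drawer in unit frame (yaw -6 about front centre)
a=np.radians(-6.0); ux=np.array([np.cos(a),np.sin(a)]);uy=np.array([-ux[1],ux[0]])
o=np.array([.6635,-.203])
for n,b in(("top",(330,470,150,240)),("side",(280,352,160,225))):
    p=C[n][box(n,*b)]; q=np.c_[(p[:,:2]-o)@ux,(p[:,:2]-o)@uy,p[:,2]]
    print(n)
    for lab,k in (("panel top",(q[:,2]>.075)&(q[:,2]<.088)&(q[:,0]<-.05)&(abs(q[:,1])<.16)),("side walls",(q[:,2]>.066)&(q[:,2]<.078)&(q[:,0]>-.1)&(q[:,0]<-.02)),("floor",(q[:,2]>.014)&(q[:,2]<.030)&(q[:,0]>-.14)&(q[:,0]<.02)&(abs(q[:,1])<.13)),("bar",(q[:,2]>.05)&(q[:,2]<.075)&(q[:,0]<-.165)&(q[:,0]>-.2)&(abs(q[:,1])<.1))):
        r=q[k]; print(lab,len(r),np.median(r,0),np.percentile(r,[2,98],axis=0).ravel())
E
```

```text
go [-2.407 -1.625 -0.149] turn 0.4903 yaw now 75.5 pos [0.1567 0.6044 0.2297] q [ 1.14  0.53  1.43 -0.    1.18 -0.18] t 0.1 F [ 0.5 -0.7 -0.5] w 0.0868 0.0
68 [0.5426 0.1703 0.2016] [0.5428 0.1705 0.2015] [0.0209 0.0199 0.0087]
circle [0.5418 0.1709]
top
panel top 766 [-0.137   0.001   0.0828] [-0.1457 -0.1377  0.0752 -0.0773  0.1407  0.0876]
side walls 141 [-0.0606 -0.1285  0.0741] [-0.0988 -0.135   0.0668 -0.0228  0.1357  0.0777]
floor 4088 [-0.0474 -0.0011  0.0238] [-0.1103 -0.1253  0.0182  0.0174  0.1216  0.0288]
bar 220 [-0.1805  0.0007  0.063 ] [-0.1857 -0.0618  0.0568 -0.1669  0.0625  0.0684]
side
panel top 207 [-0.14    0.0207  0.0821] [-0.1472 -0.1365  0.0753 -0.111   0.1471  0.0852]
side walls 105 [-0.0616  0.1315  0.0715] [-0.0989 -0.1348  0.0665 -0.0216  0.1376  0.0754]
floor 839 [-0.0449 -0.0316  0.0224] [-0.1052 -0.1281  0.0193  0.0178  0.0523  0.0259]
bar 72 [-0.1823  0.0125  0.0614] [-0.187  -0.0589  0.0557 -0.1683  0.0662  0.0648]
```

move_arm(
  motion="1 -0.17 -0.11 -0.15 0.03; 1 -0.34 -0.22 -0.15 0.07; 1 -0.5 -0.34 -0.15 0.1; 1 -0.67 -0.45 -0.15 0.13; 1 -0.84 -0.56 -0.15 0.17; 1 -1 -0.67 -0.15 0.2; 1 -1 -0.67 -0.15 0.2",
  newtons=20,
)

```text
time: 0.68
position: [0.3212, 0.4202, 0.2603]
tool_rot: [0.431, 0.902, -0.001, 0.001]
ft_force: [-0.9, 0.7, 0.4]
grip_width: 0.0868
grip_force: 0.0
```

```bash
python3 -c "
from h import *
go(.542,.1705,.26,-12.8)"
```

```text
go [-1.665  0.075  0.007] turn 0.2873 yaw now 38.9 pos [0.3212 0.4202 0.2603] q [ 0.71  0.36  1.64 -0.    1.14  0.03] t 0.6833 F [-0.9  0.7  0.4] w 0.0868 0.0
```

move_arm(
  motion="1 -0.17 0.01 0 0.04; 1 -0.34 0.02 0 0.08; 1 -0.5 0.03 0 0.12; 1 -0.67 0.04 0 0.16; 1 -0.84 0.045 0 0.2; 1 -1 0.045 0 0.24; 1 -1 0.045 0 0.287; 1 -1 0.045 0 0.287; 1 -1 0.045 0 0.287",
)

```text
time: 1.43
position: [0.451, 0.2759, 0.2601]
tool_rot: [0.779, 0.627, -0.0, -0.0]
ft_force: [-0.4, -0.2, -0.5]
grip_width: 0.087
grip_force: 0.0
```

```bash
python3 -c "
from h import *
go(.542,.1705,.26,-12.8)"
```

```text
go [-0.418  0.557  0.   ] turn 0.0029 yaw now -12.3 pos [0.451  0.2759 0.2601] q [0.34 0.36 1.64 0.   1.14 0.55] t 1.4333 F [-0.4 -0.2 -0.5] w 0.087 0.0
```

move_arm(
  motion="1 -0.15 0.18 0 0.003; 1 -0.29 0.37 0 0.003; 1 -0.418 0.557 0 0.003; 1 -0.418 0.557 0 0.003; 1 -0.418 0.557 0 0.003; 1 -0.418 0.557 0 0.003",
)

```text
time: 1.93
position: [0.5417, 0.1712, 0.26]
tool_rot: [0.781, 0.624, -0.001, -0.001]
ft_force: [0.2, 0.4, 0.5]
grip_width: 0.0868
grip_force: 0.0
```

```bash
python3 -c "
from h import *
go(.542,.1705,.15,-12.8)"
```

```text
go [-0.003  0.003  0.55 ] turn 0.0002 yaw now -12.8 pos [0.5417 0.1712 0.26  ] q [0.11 0.42 1.54 0.   1.18 0.33] t 1.9333 F [0.2 0.4 0.5] w 0.0868 0.0
```

move_arm(
  motion="1 0 0 0.12 0; 1 0 0 0.25 0; 1 0 0 0.38 0; 1 0 0 0.48 0; 1 0 0 0.55 0; 1 0 0 0.55 0; 1 0 0 0.55 0; -1 0 0 0.55 0; -1 0 0 0.55 0; -1 0 0 0.55 0; -1 0 0 0.55 0; -1 0 0 0.55 0",
)

```text
time: 2.93
position: [0.5425, 0.1711, 0.1513]
tool_rot: [0.781, 0.624, 0.001, 0.0]
ft_force: [-0.3, -0.8, -0.0]
grip_width: 0.0617
grip_force: 0.0
```

```bash
python3 -c "
from h import *
go(.542,.1705,.27,-12.8)"
```

```text
go [-0.003 -0.001 -0.594] turn 0.0003 yaw now -12.7 pos [0.5425 0.1711 0.1513] q [0.11 0.56 1.65 0.   0.93 0.33] t 2.9333 F [-0.3 -0.8 -0. ] w 0.0617 0.0
```

Fingers close at about 0.06 m/s, so give them more time.

move_arm(
  motion="-1 0 0 0 0; -1 0 0 0 0; -1 0 0 0 0; -1 0 0 0 0; -1 0 0 0 0; -1 0 0 0 0; -1 0 0 0 0; -1 0 0 0 0; -1 0 0 0 0; -1 0 0 0 0",
)

```text
time: 3.77
position: [0.5422, 0.1711, 0.1505]
tool_rot: [0.781, 0.624, 0.0, 0.0]
ft_force: [1.1, 0.5, 0.1]
grip_width: 0.0283
grip_force: 19.9
```

move_arm(
  motion="-1 0 0 -0.08 0; -1 0 0 -0.2 0; -1 0 0 -0.33 0; -1 0 0 -0.46 0; -1 0 0 -0.57 0; -1 0 0 -0.65 0; -1 0 0 -0.65 0; -1 0 0 -0.65 0; -1 0 0 -0.65 0",
)

```text
time: 4.52
position: [0.5409, 0.171, 0.2791]
tool_rot: [0.781, 0.624, -0.001, -0.001]
ft_force: [-0.8, 0.2, -0.9]
grip_width: 0.028
grip_force: 19.9
```

```bash
python3 - <<'E'
from h import *
p,d=robot.camera("side"); cv2.imwrite("pics/lift.png",cv2.resize(p[120:320,220:440,::-1],None,fx=2.5,fy=2.5))
a=np.radians(-6);ux=np.array([np.cos(a),np.sin(a)]);uy=np.array([-ux[1],ux[0]]);o=np.array([.6635,-.203])
t=o-.068*ux+.09*uy; print("drop",t, "final",o-.068*ux-.053*uy)
go(t[0],t[1],.28,-6)
E
```

```text
drop [ 0.60528007 -0.10638509] final [ 0.5903325  -0.24860172]
go [-1.281  0.62  -0.007] turn -0.0375 yaw now -12.7 pos [0.5408 0.1709 0.2787] q [0.11 0.4  1.52 0.   1.23 0.33] t 4.5667 F [-0.7  0.1 -2.3] w 0.0283 19.9
```

View pics/lift.png

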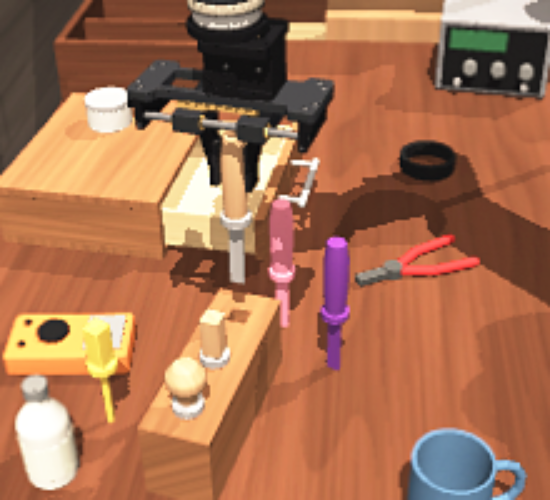

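The picture shows the file hanging upright in the fingers, with its blade tip at crop (237,280), clear of the block. The awl and driver still stand at (187,385) and (214,335).

move_arm(
  motion="-1 -0.1 0.05 0 -0.01; -1 -0.25 0.12 0 -0.02; -1 -0.42 0.2 0 -0.03; -1 -0.58 0.28 0 -0.0375; -1 -0.74 0.36 0 -0.0375; -1 -0.9 0.44 0 -0.0375; -1 -1 0.484 0 -0.0375; -1 -1 0.484 0 -0.0375; -1 -1 0.484 0 -0.0375",
)

```text
time: 5.32
position: [0.5917, -0.0464, 0.2785]
tool_rot: [0.744, 0.668, -0.001, -0.002]
ft_force: [-0.1, 1.1, -1.3]
grip_width: 0.0284
grip_force: 19.9
```

```bash
python3 -c "
from h import *
go(.6053,-.1064,.28,-6)"
```

```text
go [-0.291  0.1   -0.008] turn -0.0009 yaw now -6.2 pos [ 0.5917 -0.0464  0.2785] q [-0.27  0.44  1.45  0.    1.26 -0.16] t 5.3167 F [-0.1  1.1 -1.3] w 0.0284 19.9
```

move_arm(
  motion="-1 -0.12 0.04 0 0; -1 -0.24 0.08 0 0; -1 -0.291 0.1 0 0; -1 -0.291 0.1 0 0; -1 -0.291 0.1 0.1 0; -1 -0.291 0.1 0.25 0; -1 -0.291 0.1 0.4 0; -1 -0.291 0.1 0.5 0; -1 -0.291 0.1 0.57 0; -1 -0.291 0.1 0.57 0; -1 -0.291 0.1 0.57 0",
)

```text
time: 6.23
position: [0.6053, -0.1033, 0.1657]
tool_rot: [0.743, 0.67, -0.0, -0.002]
ft_force: [0.7, -0.2, -1.2]
grip_width: 0.028
grip_force: 19.9
```

```bash
python3 -c "
from h import *
go(.6053,-.1064,.157,-6)"
```

```text
go [-0.016  0.002  0.044] turn 0.0005 yaw now -5.9 pos [ 0.6053 -0.1033  0.1657] q [-0.35  0.59  1.52  0.    1.03 -0.25] t 6.2333 F [ 0.7 -0.2 -1.2] w 0.028 19.9
```

move_arm(
  motion="-1 0 0 0.015 0; -1 0 0 0.03 0; -1 0 0 0.045 0; -1 0 0 0.045 0; -1 0 0 0.045 0",
  newtons=6,
)

```text
time: 6.65
position: [0.6063, -0.1053, 0.1579]
tool_rot: [0.743, 0.669, 0.0, 0.0]
ft_force: [0.2, -0.2, -0.7]
grip_width: 0.0287
grip_force: 6.0
```

move_arm(
  motion="-1 0 0 0.015 0; -1 -0.05 0 0.02 0; -1 -0.1 0 0.025 0; -1 -0.15 0 0.035 0; -1 -0.2 0 0.047 0; -1 -0.25 0 0.062 0; -1 -0.25 0 0.062 0; -1 -0.25 0 0.062 0",
)

```text
time: 7.32
position: [0.6012, -0.1566, 0.1451]
tool_rot: [0.744, 0.669, -0.0, 0.001]
ft_force: [0.2, -1.9, 4.7]
grip_width: 0.0288
grip_force: 6.0
```

```bash
python3 - <<'E'
from h import *
p,d=robot.camera("side"); cv2.imwrite("pics/tilt.png",cv2.resize(p[120:240,250:390,::-1],None,fx=4,fy=4))
go(.5903,-.2486,.05,-6)
E
```

```text
go [-0.465 -0.006  0.477] turn -0.0002 yaw now -6.0 pos [ 0.6013 -0.1561  0.1454] q [-0.43  0.62  1.52 -0.    1.   -0.33] t 7.3667 F [-0.  -2.1  4.2] w 0.0288 6.0
```

View pics/tilt.png

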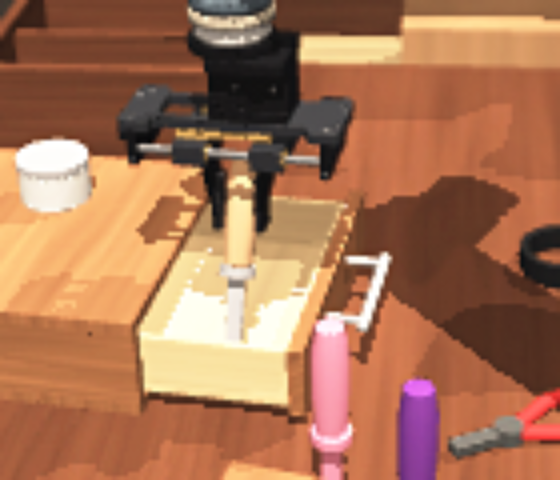

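The picture shows the file in the drawer between the fingers, ferrule at crop (238,270) and blade tip at (236,338) on the floor. The tilt is mostly along the view, so I'll measure it from depth.

```bash
python3 - <<'E'
from h import *
np.set_printoptions(precision=3,suppress=True)
p,d=robot.camera("side"); c=cloud("side",d)
for v in range(166,210,3): print(v,[tuple(c[v,u].round(3)) for u in (308,309,310)])
E
```

```text
166 [(np.float64(0.605), np.float64(-0.16), np.float64(0.175)), (np.float64(0.601), np.float64(-0.155), np.float64(0.178)), (np.float64(0.597), np.float64(-0.156), np.float64(0.177))]
169 [(np.float64(0.603), np.float64(-0.146), np.float64(0.17)), (np.float64(0.601), np.float64(-0.154), np.float64(0.166)), (np.float64(0.597), np.float64(-0.149), np.float64(0.169))]
172 [(np.float64(0.604), np.float64(-0.15), np.float64(0.157)), (np.float64(0.6), np.float64(-0.145), np.float64(0.159)), (np.float64(0.597), np.float64(-0.148), np.float64(0.158))]
175 [(np.float64(0.604), np.float64(-0.143), np.float64(0.149)), (np.float64(0.6), np.float64(-0.141), np.float64(0.15)), (np.float64(0.596), np.float64(-0.141), np.float64(0.15))]
178 [(np.float64(0.604), np.float64(-0.14), np.float64(0.138)), (np.float64(0.599), np.float64(-0.134), np.float64(0.141)), (np.float64(0.597), np.float64(-0.142), np.float64(0.137))]
181 [(np.float64(0.604), np.float64(-0.135), np.float64(0.129)), (np.float64(0.599), np.float64(-0.128), np.float64(0.133)), (np.float64(0.597), np.float64(-0.136), np.float64(0.128))]

[... 956 characters left out ...]
(-0.124), np.float64(0.061)), (np.float64(0.601), np.float64(-0.12), np.float64(0.064)), (np.float64(0.598), np.float64(-0.121), np.float64(0.063))]
202 [(np.float64(0.604), np.float64(-0.113), np.float64(0.055)), (np.float64(0.601), np.float64(-0.118), np.float64(0.052)), (np.float64(0.597), np.float64(-0.113), np.float64(0.056))]
205 [(np.float64(0.604), np.float64(-0.111), np.float64(0.044)), (np.float64(0.6), np.float64(-0.108), np.float64(0.046)), (np.float64(0.598), np.float64(-0.115), np.float64(0.042))]
208 [(np.float64(0.596), np.float64(-0.06), np.float64(0.066)), (np.float64(0.593), np.float64(-0.063), np.float64(0.064)), (np.float64(0.589), np.float64(-0.061), np.float64(0.066))]
```

Tip stays put near y = -0.105 and the file tilts about 19°. Continue along the arc.

move_arm(
  motion="-1 -0.05 0 0.02 0; -1 -0.1 0 0.045 0; -1 -0.15 0 0.075 0; -1 -0.2 0 0.112 0; -1 -0.24 0 0.145 0; -1 -0.275 0 0.182 0; -1 -0.31 0 0.225 0; -1 -0.35 0 0.275 0; -1 -0.35 0 0.275 0; -1 -0.35 0 0.275 0",
)

```text
time: 8.25
position: [0.5928, -0.2248, 0.0888]
tool_rot: [0.743, 0.669, -0.0, -0.001]
ft_force: [-0.7, -0.4, -1.2]
grip_width: 0.0288
grip_force: 6.0
```

```bash
python3 - <<'E'
from h import *
np.set_printoptions(precision=3,suppress=True)
p,d=robot.camera("side"); c=cloud("side",d); cv2.imwrite("pics/tilt2.png",cv2.resize(p[120:240,250:390,::-1],None,fx=4,fy=4))
for v in range(166,214,4): print(v,[tuple(float(x) for x in c[v,u].round(3)) for u in (308,311)])
go(.5903,-.2486,.05,-6)
E
```

```text
166 [(0.614, -0.217, 0.145), (0.646, -0.486, 0.002)]
170 [(0.615, -0.212, 0.13), (0.604, -0.219, 0.127)]
174 [(0.617, -0.22, 0.109), (0.605, -0.22, 0.11)]
178 [(0.637, -0.333, 0.028), (0.605, -0.213, 0.097)]
182 [(0.634, -0.312, 0.021), (0.604, -0.201, 0.087)]
186 [(0.629, -0.28, 0.021), (0.6, -0.176, 0.084)]
190 [(0.625, -0.25, 0.021), (0.601, -0.175, 0.068)]
194 [(0.62, -0.218, 0.023), (0.6, -0.163, 0.058)]
198 [(0.617, -0.19, 0.022), (0.598, -0.146, 0.052)]
202 [(0.608, -0.135, 0.041), (0.596, -0.129, 0.046)]
206 [(0.596, -0.06, 0.074), (0.585, -0.061, 0.074)]
210 [(0.597, -0.062, 0.056), (0.586, -0.059, 0.059)]
go [-0.121 -0.002  0.197] turn -0.0 yaw now -6.0 pos [ 0.593 -0.225  0.089] q [-0.54  0.72  1.52 -0.    0.91 -0.43] t 8.3 F [ 0.4 -0.3 -0.9] w 0.0285 6.0
```

View pics/tilt2.png

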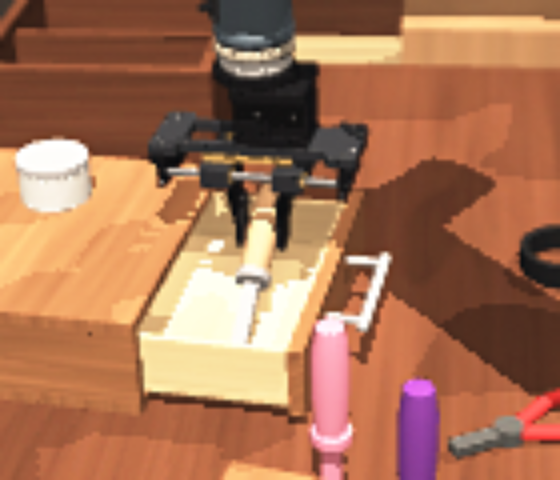

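The picture shows the file leaning well over, handle between the fingers at crop (262,235), ferrule (253,275), blade tip on the floor at (247,335). I'll continue the arc down to the release height.

move_arm(
  motion="-1 -0.02 0 0.04 0; -1 -0.045 0 0.09 0; -1 -0.065 0 0.13 0; -1 -0.08 0 0.17 0; -1 -0.09 0 0.2 0; -1 -0.1 0 0.225 0; -1 -0.1 0 0.225 0; -1 -0.1 0 0.225 0",
)

```text
time: 8.97
position: [0.5914, -0.2446, 0.0447]
tool_rot: [0.743, 0.669, -0.0, -0.0]
ft_force: [0.0, 0.7, -0.9]
grip_width: 0.0286
grip_force: 6.0
```

```bash
python3 - <<'E'
from h import *
p,d=robot.camera("side"); c=cloud("side",d); cv2.imwrite("pics/tilt3.png",cv2.resize(p[120:240,250:390,::-1],None,fx=4,fy=4))
for v in range(180,208,3): print(v,[tuple(float(x) for x in c[v,u].round(3)) for u in (311,313)])
go(.5903,-.2486,.05,-6)
E
```

```text
180 [(0.609, -0.238, 0.073), (0.603, -0.25, 0.067)]
183 [(0.61, -0.237, 0.061), (0.603, -0.244, 0.057)]
186 [(0.61, -0.237, 0.047), (0.601, -0.227, 0.054)]
189 [(0.614, -0.254, 0.024), (0.599, -0.21, 0.051)]
192 [(0.603, -0.186, 0.052), (0.596, -0.188, 0.051)]
195 [(0.604, -0.19, 0.036), (0.595, -0.181, 0.043)]
198 [(0.601, -0.164, 0.04), (0.594, -0.167, 0.038)]
201 [(0.599, -0.15, 0.036), (0.592, -0.15, 0.036)]
204 [(0.597, -0.132, 0.034), (0.592, -0.149, 0.024)]
207 [(0.585, -0.058, 0.072), (0.578, -0.057, 0.073)]
go [-0.02  -0.004 -0.025] turn 0.0001 yaw now -6.0 pos [ 0.5916 -0.2447  0.045 ] q [-0.57  0.79  1.52 -0.    0.84 -0.46] t 9.0167 F [-0.5 -0.2 -1. ] w 0.0284 6.0
```

View pics/tilt3.png

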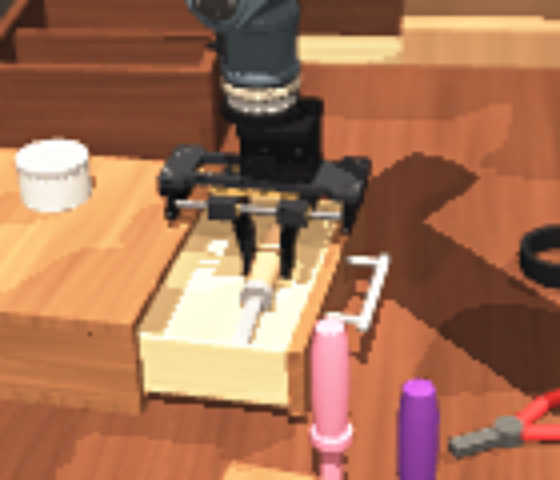

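The file is now almost flat: ferrule at crop (257,295), blade at (245,325). Opening the fingers partway to clear the front panel.

move_arm(
  motion="0.1 0 0 0 0; 0.1 0 0 0 0; 0.1 0 0 0 0; 0.1 0 0 0 0; 0.1 0 0 0 0; 0.1 0 0 0 0; 0.1 0 0 0 0",
)

```text
time: 9.6
position: [0.5917, -0.2446, 0.0453]
tool_rot: [0.743, 0.669, 0.0, 0.0]
ft_force: [-0.0, -0.8, -0.3]
grip_width: 0.0474
grip_force: 0.0
```

move_arm(
  motion="0.1 0 0 -0.05 0; 0.1 0 0 -0.15 0; 0.1 0 0 -0.3 0; 0.1 0 0 -0.5 0; 0.1 0 0 -0.6 0; 0.1 0 0 -0.6 0; 0.1 0 0 -0.6 0",
)

```text
time: 10.18
position: [0.5925, -0.2451, 0.1675]
tool_rot: [0.743, 0.669, 0.001, 0.002]
ft_force: [-0.4, -0.1, -1.4]
grip_width: 0.0474
grip_force: 0.0
```

```bash
python3 - <<'E'
from h import *
np.set_printoptions(precision=4,suppress=True)
a=np.radians(-6);ux=np.array([np.cos(a),np.sin(a)]);uy=np.array([-ux[1],ux[0]]);o=np.array([.6635,-.203])
I=[]
for n,b in(("top",(330,470,150,240)),("side",(270,360,160,225))):
    p,d=robot.camera(n); c=cloud(n,d)
    I.append(cv2.resize(p[b[2]-15:b[3]+15,b[0]:b[1],::-1],(560,400) if n=="top" else (560,400)))
    m=np.zeros((400,640),bool);m[b[2]:b[3],b[0]:b[1]]=1
    p=c[m]; q=np.c_[(p[:,:2]-o)@ux,(p[:,:2]-o)@uy,p[:,2]]
    k=(q[:,2]>.030)&(q[:,2]<.062)&(q[:,0]>-.12)&(q[:,0]<-.02)&(abs(q[:,1])<.115); r=q[k]
    print(n,len(r),r.min(0),r.max(0))
    for y in np.arange(-.12,.11,.02):
        s=r[(r[:,1]>y)&(r[:,1]<=y+.02)]
        if len(s): print(y.round(2),len(s),s.mean(0),s[:,2].max())
    k=(q[:,2]>.05)&(q[:,2]<.075)&(q[:,0]<-.165)&(q[:,0]>-.2)&(abs(q[:,1])<.1); print("bar",np.median(q[k],0))
cv2.imwrite("pics/rel.png",cv2.resize(np.hstack(I),(800,286)))
t=o-.25*ux; print("push start",t); go(t[0],t[1],.165,84)
E
```

```text
top 85 [-0.0837 -0.0211  0.03  ] [-0.0215  0.0727  0.0591]
-0.04 2 [-0.0591 -0.0209  0.0461] 0.04644127860196101
-0.02 44 [-0.0685 -0.0077  0.0529] 0.05907895322803891
0.0 35 [-0.0666  0.0043  0.0459] 0.0591375350143053
0.04 2 [-0.0273  0.0502  0.0306] 0.03079249517839755
0.06 2 [-0.0251  0.0674  0.0302] 0.03037056713699715
bar [nan nan nan]
side 177 [-0.0856 -0.0989  0.0322] [-0.0553  0.0858  0.0556]
-0.1 13 [-0.0746 -0.0899  0.0444] 0.05127524583285614
-0.08 18 [-0.0732 -0.0692  0.0475] 0.051201888252843886
-0.06 19 [-0.0737 -0.0506  0.0479] 0.05367008314954158
-0.04 24 [-0.074  -0.0306  0.047 ] 0.054360906159269806
-0.02 29 [-0.074  -0.0052  0.0467] 0.05560322916369709
0.0 28 [-0.0699  0.0065  0.0433] 0.052581878404866056
0.02 13 [-0.0711  0.0302  0.0431] 0.04589017090451142
0.04 13 [-0.0713  0.0512  0.0437] 0.04594202109822665
0.06 16 [-0.0716  0.0715  0.043 ] 0.05013931936653526
0.08 4 [-0.0697  0.0826  0.0433] 0.04511752918376155
bar [-0.1819  0.0081  0.0613]
push start [ 0.4149 -0.1769]
go [ 0.242 -0.909 -0.001] turn -0.5 yaw now -6.0 pos [ 0.5907 -0.244   0.1644] q [-0.57  0.62  1.45 -0.    1.07 -0.46] t 10.2833 F [ 0.5 -0.4 -0.2] w 0.0477 0.0
  return _methods._mean(a, axis=axis, dtype=dtype,
  ret = um.true_divide(
```

View pics/rel.png

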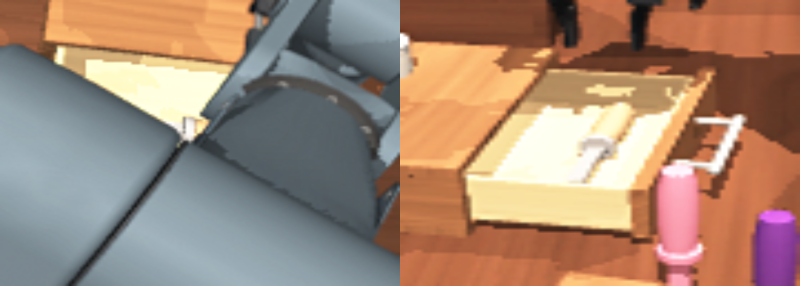

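The release picture (right half) shows the file lying flat in the drawer: handle end at (622,112), blade end at (580,180). Measured y is -0.10 to +0.086 and it is level. Next: go out in front of the bar handle with the fingers shut.

move_arm(
  motion="-1 0.04 -0.13 0 0; -1 0.08 -0.3 0 0; -1 0.13 -0.48 0 0; -1 0.17 -0.65 0 0; -1 0.21 -0.8 0 0; -1 0.242 -0.909 0 0; -1 0.242 -0.909 0 0; -1 0.242 -0.909 0.1 0; -1 0.242 -0.909 0.25 0; -1 0.242 -0.909 0.4 0; -1 0.242 -0.909 0.4 0; -1 0.242 -0.909 0.4 0",
)

```text
time: 11.28
position: [0.4148, -0.1766, 0.0833]
tool_rot: [0.743, 0.669, -0.001, -0.003]
ft_force: [0.2, 0.3, 0.1]
grip_width: 0.0006
grip_force: 0.0
```

```bash
python3 -c "
from h import *
go(.4149,-.1769,.05,-6)"
```

```text
go [-0.002  0.002  0.167] turn 0.0 yaw now -6.0 pos [ 0.4148 -0.1766  0.0833] q [-0.65  0.57  1.99  0.    0.59 -0.55] t 11.2833 F [0.2 0.3 0.1] w 0.0006 0.0
```

move_arm(
  motion="-1 0 0 0.08 0; -1 0 0 0.167 0; -1 0 0 0.167 0; -1 0 0.08 0.167 0; -1 0 0.16 0.167 0; -1 0 0.2 0.167 0; -1 0 0.23 0.167 0; -1 0 0.26 0.167 0; -1 0 0.3 0.167 0; -1 0 0.34 0.167 0; -1 0 0.39 0.167 0; -1 0 0.44 0.167 0",
)

```text
time: 12.28
position: [0.5036, -0.1863, 0.0517]
tool_rot: [0.743, 0.669, -0.0, -0.001]
ft_force: [-1.3, 0.7, 1.2]
grip_width: 0.0004
grip_force: 0.8
```

```bash
python3 - <<'E'
from h import *
p,d=robot.camera("side"); cv2.imwrite("pics/push.png",cv2.resize(p[120:240,250:390,::-1],None,fx=4,fy=4))
a=np.radians(-6);ux=np.array([np.cos(a),np.sin(a)]);o=np.array([.6635,-.203])
b=o+(-.202+.147)*ux; go(b[0],b[1],.05,-6)
E
```

```text
go [0.005 0.513 0.012] turn 0.0 yaw now -6.0 pos [ 0.5067 -0.1875  0.052 ] q [-0.56  0.69  1.78  0.    0.66 -0.46] t 12.3333 F [ 1.  -0.9  0.6] w 0.0003 0.0
```

View pics/push.png

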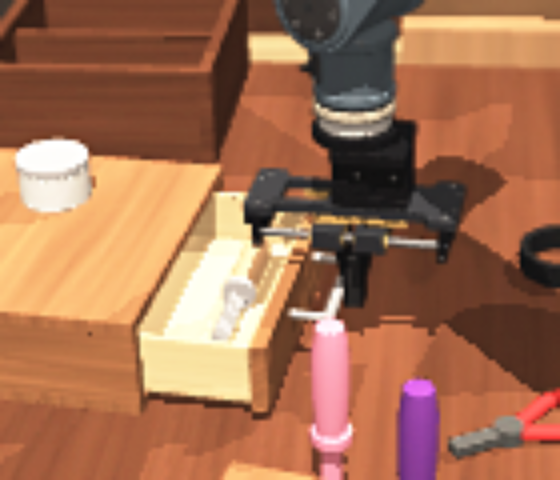

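The drawer is closing smoothly; the bar touches the fingers at crop (335,300) and the file lies inside at (240,290). Continue pushing.

move_arm(
  motion="-1 0 0.04 0 0; -1 0 0.08 0 0; -1 0 0.12 0 0; -1 0 0.17 0 0; -1 0 0.22 0 0; -1 0 0.27 0 0; -1 0 0.32 0 0; -1 0 0.36 0 0; -1 0 0.39 0 0; -1 0 0.41 0 0; -1 0 0.43 0 0; -1 0 0.44 0 0",
)

```text
time: 13.33
position: [0.5913, -0.1959, 0.0517]
tool_rot: [0.743, 0.669, 0.0, 0.0]
ft_force: [-1.9, -0.1, -0.8]
grip_width: 0.0002
grip_force: 0.4
```

move_arm(
  motion="-1 0 0.01 0 0; -1 0 0.02 0 0; -1 0 0.03 0 0; -1 0 0.03 0 0; -1 0 0.03 0 0",
)

```text
time: 13.75
position: [0.5973, -0.1965, 0.0519]
tool_rot: [0.743, 0.669, 0.0, 0.0]
ft_force: [0.3, 0.4, -1.0]
grip_width: 0.0003
grip_force: 0.0
```

move_arm(
  motion="-1 0 0.015 0 0; -1 0 0.03 0 0; -1 0 0.045 0 0; -1 0 0.06 0 0; -1 0 0.06 0 0; -1 0 0.06 0 0",
)

```text
time: 14.25
position: [0.6024, -0.1967, 0.0518]
tool_rot: [0.742, 0.67, -0.004, -0.006]
ft_force: [-14.3, -2.5, 10.2]
grip_width: 0.0005
grip_force: 7.0
```

Hard stop with about 14 N at x = 0.602. Back off and check.

move_arm(
  motion="-1 0 -0.04 0 0; -1 0 -0.12 0 0; -1 0 -0.28 0 0; -1 0 -0.48 0 0; -1 0 -0.65 0 0; -1 0 -0.8 0 0; -1 0 -0.8 -0.2 0; -1 0 -0.8 -0.4 0; -1 0 -0.8 -0.4 0; -1 0 -0.8 -0.4 0",
)

```text
time: 15.08
position: [0.452, -0.1824, 0.1341]
tool_rot: [0.743, 0.669, 0.001, 0.004]
ft_force: [-0.3, 0.7, -0.2]
grip_width: 0.0003
grip_force: 0.0
```

```bash
python3 - <<'E'
from h import *
np.set_printoptions(precision=4,suppress=True)
a=np.radians(-6);ux=np.array([np.cos(a),np.sin(a)]);uy=np.array([-ux[1],ux[0]]);o=np.array([.6635,-.203])
I=[]
for n in("top","side"):
    p,d=robot.camera(n); c=cloud(n,d)
    I.append(p[100:300,170:470,::-1] if n=="top" else p[120:320,200:500,::-1])
    q=np.concatenate([(c[...,:2]-o)@np.stack([ux,uy],1),c[...,2:]],-1).reshape(-1,3)
    k=(q[:,2]>.05)&(q[:,2]<.072)&(q[:,0]<-.02)&(q[:,0]>-.09)&(abs(q[:,1])<.055); print(n,"bar",k.sum(),np.median(q[k],0))
cv2.imwrite("pics/end.png",cv2.resize(np.hstack(I),(798,266)))
go(.5,-.18,.1)
E
```

```text
top bar 199 [-0.0474  0.0003  0.0626]
side bar 74 [-0.0488 -0.0017  0.0609]
go [0.031 0.248 0.159] turn 0 yaw now -6.0 pos [ 0.45   -0.181   0.1317] q [-0.61  0.5   1.87  0.    0.77 -0.51] t 15.1833 F [-0.8 -0.1 -0.8] w 0.0006 0.0
```

View pics/end.png

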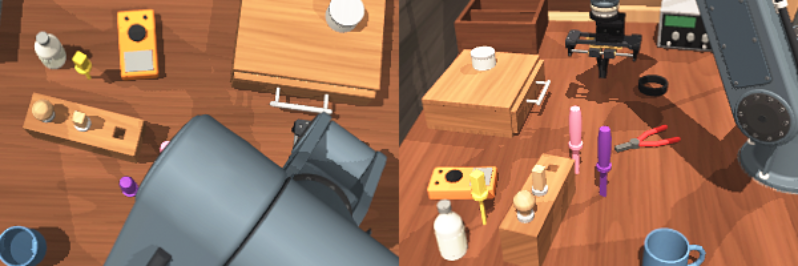

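```bash
python3 - <<'E'
from h import *
a=np.radians(-6);ux=np.array([np.cos(a),np.sin(a)]);uy=np.array([-ux[1],ux[0]]);o=np.array([.6635,-.203])
J=[]
for n in("top","side"):
    p,d=robot.camera(n); c=cloud(n,d); v=np.concatenate([(c[...,:2]-o)@np.stack([ux,uy],1),c[...,2:]],-1)
    J.append(cv2.resize(p[140:200,330:460,::-1] if n=="top" else p[150:230,240:345,::-1],(400,300),interpolation=cv2.INTER_NEAREST))
    if n=="top":
        for u in(365,380,425,440): print(u,[(r,float(v[r,u,0].round(3)),float(v[r,u,2].round(3))) for r in range(154,176,2)])
    q=v.reshape(-1,3)
    k=(q[:,2]>.078)&(q[:,2]<.0865)&(q[:,0]<.02)&(q[:,0]>-.03)&(abs(q[:,1])<.14); print("panel top",k.sum(),np.percentile(q[k,0],[2,50,98]).round(4))
    k=(q[:,2]>.092)&(q[:,2]<.1)&(abs(q[:,1])<.13)&(q[:,0]>-.03)&(q[:,0]<.27); print("unit top",np.percentile(q[k,0],[.3,99.7]).round(4))
cv2.imwrite("pics/gap.png",np.hstack(J))
E
```

```text
365 [(154, 0.003, 0.098), (156, 0.002, 0.084), (158, -0.004, 0.085), (160, -0.01, 0.087), (162, -0.012, 0.076), (164, -0.014, 0.062), (166, -0.013, 0.039), (168, -0.007, -0.001), (170, -0.013, 0.002), (172, -0.02, 0.003), (174, -0.026, 0.004)]
380 [(154, 0.008, 0.099), (156, 0.003, 0.098), (158, 0.001, 0.088), (160, -0.004, 0.085), (162, -0.01, 0.086), (164, -0.011, 0.073), (166, -0.015, 0.065), (168, -0.012, 0.039), (170, -0.009, 0.006), (172, -0.012, -0.002), (174, -0.02, 0.005)]
425 [(154, 0.025, 0.1), (156, 0.021, 0.097), (158, 0.015, 0.096), (160, 0.009, 0.099), (162, 0.005, 0.094), (164, 0.006, 0.073), (166, -0.004, 0.086), (168, -0.009, 0.086), (170, -0.013, 0.079), (172, -0.013, 0.061), (174, -0.013, 0.041)]
440 [(154, 0.032, 0.098), (156, 0.025, 0.102), (158, 0.022, 0.093), (160, 0.015, 0.099), (162, 0.01, 0.097), (164, 0.005, 0.095), (166, 0.008, 0.067), (168, -0.004, 0.087), (170, -0.009, 0.084), (172, -0.013, 0.08), (174, -0.012, 0.059)]
panel top 502 [-0.0133 -0.0056  0.0037]
unit top [0.002  0.2469]
panel top 185 [-0.0153 -0.0076  0.002 ]
unit top [0.0003 0.2462]
```

View pics/gap.png

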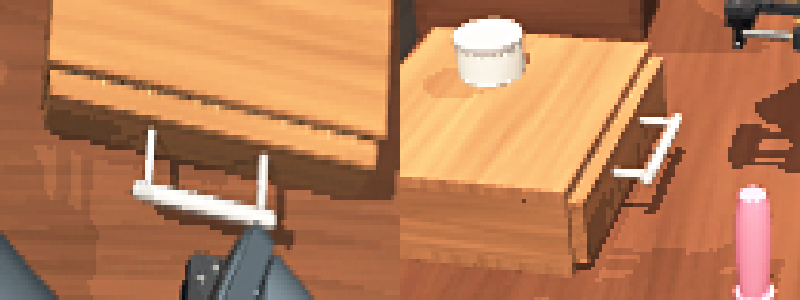

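The crop shows the drawer front flush against the unit body, with only a hairline seam from (50,68) to (385,137). Front to back measures 0.260 m, matching the closed size, so I'm handing in.

```bash
python3 -c "
from rig import robot
print(robot.hand_in())"
```

```text
the job is handed in; nothing more can be done
None
```

The job is handed in at about 15 s of the 54 s, but the hand-in returned no verdict: the file was laid flat in the drawer and released, the drawer is shut to within measurement, the awl and driver still stand in the block, and I saw no bystander moved.

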